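Put the marble hand balls away in their box

TASK

Put the two small marble hand balls back in the wooden box, one in each well, lowering each gently to the bottom, because a dropped or knocked ball chips. Then put the box's lid on, squarely and fully down. Leave the larger marble ball, the eraser, mouse, notes and stapler where they are.

Things in the scene. Friction and masses are not known exactly. Their poses are not given: they have to be found in the camera images.
- box: open wooden storage box, fixed to the desk: 160 (its x) by 146 (its y) by 70 mm high, walls and base 6 mm thick. Origin: centre of its underside; z up. A 6 mm middle wall, 50 mm high, makes two wells side by side along x, centred 38.5 mm either side of the box's centre, each 71 (x) by 134 (y) mm inside and 64 mm deep. Fingers fit beside a ball only along the box's y
- well_near (a point): middle of the floor of the well on the box's -x side (nearer the robot), 6 mm over the desk; axes as the box. The floor is covered with grey felt 3 mm thick with a 28 mm square hollow through it here, in which a ball sits and does not roll, its centre 24 mm above this point
- well_far (a point): the same for the well on the box's +x side
- lid_handle (a point): point in the handle of the box's lid: a dark block 60 (x) by 16 (y) by 32 mm high on the middle of the lid's plate, to be gripped across y. The point is on the lid's centre line, 18 mm above the plate's top, 14 mm below the handle's top. With the lid on, lid x along the box's x (either way round), it is over the box's centre, 98 mm above the desk
- ball_a_center (a point): centre of one of the two small marble hand balls, 48 mm diameter, 0.16 kg (hidden scatter); at the start it sits on a cork rest with its centre 27 mm above the desk. The axes roll with the ball and mean nothing
- ball_b_center (a point): the same for the other small ball; the two are alike and either may go in either well
- big_ball_center (a point): centre of the larger marble ball, 66 mm diameter, on a like cork rest; to be left alone. The three rests change places
- rest_a: cork ring under ball_a, fixed to the desk: 52 mm across, hole 28 mm, 8 mm high. Origin: centre of its underside
- rest_b: the same, under ball_b
- rest_c: the same, under the larger ball
- stapler: stapler, 135 by 36 by 51 mm, beyond the box; bystander. Origin: centre of its underside, as for those below
- mouse: computer mouse, 100 by 58 by 29 mm; bystander
- eraser: white eraser, 45 by 20 by 10 mm, lying among the balls; bystander
- notes: block of paper notes, 76 by 76 by 12 mm; bystander
- lid: lid of the box, loose, lying lip down on the desk at the start: wooden plate 160 (x) by 146 (y) by 10 mm, with a lip 8 mm deep under it, 140 by 126 mm outside, that enters the box's mouth (148 by 134 mm) with 4 mm play each side; about 0.22 kg. Origin: centre of the lip's lower edge, 36 mm below lid_handle
- ball_a: the small ball of point ball_a_center; origin on its surface, rolls with it: use the point
- ball_b: the small ball of point ball_b_center; origin on its surface, rolls with it: use the point
- big_ball: the larger ball; use its point
There are look-alikes about, which are no part of the job. What is shaped like the lid but turquoise is not meant.

How it is judged:
By the outcome, as a careful person would: the job done as asked, in the order asked, and still so for the second after the job is handed in, with the robot touching nothing.
It also fails if it takes over 64 s, if anything falls off the work surface, if the arm or the gripper's body presses on something with over 40 N, if the wrist force passes 120 N, or if a joint passes its speed limit or range.

ROBOT

A 7-joint arm with a two-finger parallel gripper is mounted at the origin on the work surface. World frame = base frame: x ahead of the robot, y to its left, z up, the work surface at z = 0. Lengths are in m, angles in rad, forces in N, time in s.
With the tool pointing down it reaches from about 0.35 to 0.9 m from the base axis. Payload 8.1 kg.
Tool frame: the origin (TCP) lies at the very end of the fingers, on their centre line; the grasp point (between the pads) lies 19 mm behind it; z points along the fingers, y is the line along which they close (so a half turn about z gives the same grasp; the last joint's range is limited). The gripper opens to 92 mm and grips with 3 to 60 N. Pads are 19 mm wide; open, the fingers measure 130 mm over their backs; the gripper's body (75 mm by 190 mm) begins 47 mm behind the grasp point.
Start: joints at [1.055, 0.434, 0.025, 1.573, -0.012, 1.134, -0.075], TCP at [0.251, -0.573, 0.227] pointing down, gripper open.
Joint ranges: [-2.62, 2.62], [-0.44, 2.09], [-1.27, 1.32], [0.08, 2.57], [-1.32, 4.46], [0.12, 2], [-2.74, 2.74]. Speed limits (rad/s): [2.22, 2.22, 3.01, 3.01, 3.14, 3.14, 3.14].

INTERFACE

Orientations are given as a rotation vector (axis times angle).
In Python, from cell import arm gives the robot as it stands.
- The arm moves only by the tool drive_tool, never from a script. Its argument "targets" is a list of rows, each a list of 7 numbers: the turn, a rotation vector about the world's x, y, z in units of 5 degrees (1.0 is 5 degrees), then the shift along the world's x, y, z in units of 40 mm (1.0 is 40 mm), then the opening, from 0 (shut) to 1 (fully open). In form: [[wx, wy, wz, dx, dy, dz, fingers], ...]. A call has 1 to 5 rows; each row is the pose to reach, as a shift and turn from the pose commanded when the call began; what a row does not reach only later rows make up. A row lasts 1/10 s, in which the tool goes at most 50 mm and 8.59 degrees, less where a joint would pass 70% of its speed; a pose out of reach is approached as far as the arm can. A call with a gripper value outside its range is refused whole. The fingers move at their own pace and stop on an object; "force" is the grip in N (left out, the last holds). Time passes only in rows, so rows that repeat a pose let the fingers close. It gives the time, the measured TCP pose, the force, the opening and the grip force at its end, in the units of the state.
- arm.observe(): the state, without advancing time (a new reading comes with each control period).
- arm.get_image(name): name is "scene" or "top" or "wrist"; returns a dict with "pixels" (384x512x3 uint8, red, green, blue), "intrinsics" (3x3 intrinsics, pixels), "k1" (the pictures are not rectified: a ray, as slopes to the right and down, at radius r is drawn at 1 + k1 r^2 times it, then the intrinsics apply), "rvec" (rotation vector, rad) and "tvec" (3), from world to camera coordinates, as OpenCV has them; the wrist camera has in their place "mount" (4x4, takes a point from camera to tool coordinates, whose origin is the TCP and whose axes are the flange's). Camera axes: x right, y down, z forward; pixel columns grow to the right and rows downward; lengths in m; the calibration is good to about 2 mm. A picture is of the moment at which its call begins: read the wrist's pose just before it. There is no depth.
- arm.sign_off(): hands the job in; it is judged then, once.
The state is a dict: "clock": time; "joints": joint angles; "dq": joint speeds; "joint_efforts": joint torques, N m; "position": TCP position; "ee_rot": TCP orientation; "force": force on the tool from outside, world axes, zero at the start; "ft_torque": the same for the moment, N m; "width": opening from 0.0 (shut) to 1.0 (fully open); "gripper_force": force on a finger pad.
Only numpy, scipy, OpenCV 4.12 (cv2) and the standard library are available. Lean on these libraries where they do the work, as an engineer would, in place of code of your own. Each camera call takes 0.05 s, during which the arm holds its last target. There are 200 camera calls.

## Working session

There is one attempt and no reset: what is moved stays moved. The work goes in short steps, Python scripts to look and compute and a tool call to move; the robot and the scene stay as the last step left them, time stands still between calls to the robot, and variables do not carry over. Pictures are saved under pics/ and viewed, at most 10 in all, crops included, and the job is handed in when it is done.

Besides the shell and the picture viewer there is one more tool, called after "Call:" by a JSON object that holds its "name" and its "arguments". drive_tool: Moves the arm, as the interface text tells. Its arguments: {"type":"object","properties":{"targets":{"type":"array"},"force":{"type":"number"}},"required":["targets"]}

```bash
mkdir -p pics; cat > h.py <<'E'
import numpy as np, cv2
from scipy.spatial.transform import Rotation as R
from cell import arm
def snap(n,f=None):
    s=arm.observe(); im=arm.get_image(n)
    if f: cv2.imwrite('pics/'+f,im['pixels'][:,:,::-1])
    if n=='wrist':
        T=np.eye(4);T[:3,:3]=R.from_rotvec(s['ee_rot']).as_matrix();T[:3,3]=s['position'];M=T@np.array(im['mount'])
    else:
        W=np.eye(4);W[:3,:3]=R.from_rotvec(np.ravel(im['rvec'])).as_matrix();W[:3,3]=np.ravel(im['tvec']);M=np.linalg.inv(W)
    return im,M
def ray(im,M,uv):
    K=np.array(im['intrinsics']); p=cv2.undistortPoints(np.array([[uv]],float),K,np.array([im['k1'],0,0,0,0.]))[0,0]
    d=M[:3,:3]@np.array([p[0],p[1],1]); return M[:3,3],d
def at(im,M,uv,z):
    o,d=ray(im,M,uv); return o+d*(z-o[2])/d[2]
def proj(im,M,P):
    W=np.linalg.inv(M); return cv2.projectPoints(np.atleast_2d(np.array(P,float)),R.from_matrix(W[:3,:3]).as_rotvec(),W[:3,3],np.array(im['intrinsics']),np.array([im['k1'],0,0,0,0.]))[0][:,0]
E
python3 - <<'E'
from h import *
a,A=snap('top');b,B=snap('scene')
cv2.imwrite('pics/a.png',cv2.resize(a['pixels'][:,:,::-1],(800,600)));cv2.imwrite('pics/b.png',b['pixels'][:,:,::-1])
print(A,B,a['k1'],a['intrinsics'],arm.observe())
import pickle;pickle.dump((a,A,b,B),open('s.pkl','wb'))
E
```

```text
[[-0.01944518 -0.99583456  0.08908092  0.35067325]
 [-0.99972197  0.01817759 -0.01501889  0.01025731]
 [ 0.01333705 -0.0893482  -0.99591115  1.16899731]
 [ 0.          0.          0.          1.        ]] [[-0.78894368  0.39019813 -0.47467177  1.02209681]
 [ 0.61406028  0.47261423 -0.63211214  0.72625758]
 [-0.02231234 -0.79017796 -0.61247118  0.76450192]
 [ 0.          0.          0.          1.        ]] -0.0067637302210462385 [[421.79349847   0.         255.63960216]
 [  0.         421.79349847 193.69679735]
 [  0.           0.           1.        ]] {'clock': 0.1, 'joints': array([ 1.05544239,  0.43511461,  0.02496414,  1.57400579, -0.01159802,
        1.13397693, -0.07508309]), 'dq': array([-0.00074282, -0.00330925,  0.00084986, -0.00273593, -0.00038512,
        0.00028541,  0.00049013]), 'joint_efforts': array([ 2.50042147e-03, -6.69132113e+01,  9.87725928e-01, -3.15154195e+01,
       -6.05226005e-02,  3.73438268e-02,  3.16521619e-05]), 'position': array([ 0.25048432, -0.57211897,  0.22604749]), 'ee_rot': array([-3.07366797e+00, -6.43427021e-01,  6.22452419e-04]), 'force': array([-0.5539488 ,  0.65995479,  0.10582779]), 'ft_torque': array([-0.00952482, -0.00813153, -0.01285062]), 'gripper_force': 0.0, 'width': 1.0035160007739719}
```

View pics/a.png

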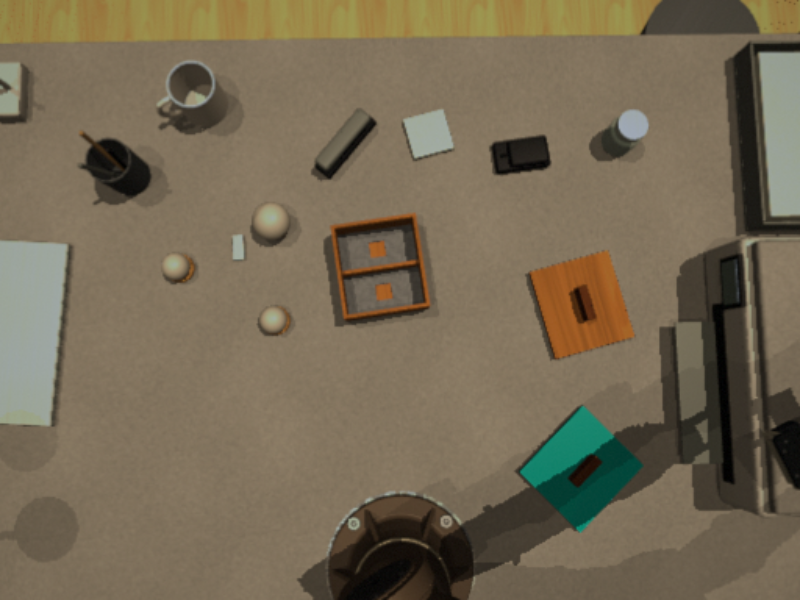

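View pics/b.png

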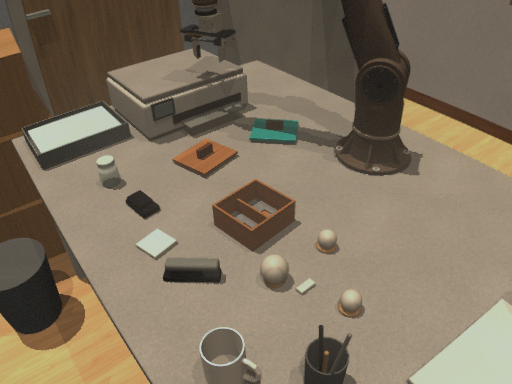

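The top view shows the small balls at about (177,267) and (273,320), the big ball at (271,222), the box rim centred near (380,267), the orange lid near (582,304), and the turquoise decoy at (582,468). The scene view agrees.

```bash
python3 - <<'E'
from h import *
import pickle
a,A,b,B=pickle.load(open('s.pkl','rb'))
s=.64
hsv=cv2.cvtColor(a['pixels'],cv2.COLOR_RGB2HSV)
def quad(roi,z,n):
    x0,x1,y0,y1=[int(v*s) for v in roi]
    m=((hsv[...,0]<18)&(hsv[...,1]>150)&(hsv[...,2]>70)).astype(np.uint8); mm=np.zeros_like(m);mm[y0:y1,x0:x1]=m[y0:y1,x0:x1]
    ys,xs=np.nonzero(mm)
    P=np.array([at(a,A,(u,v),z)[:2] for u,v in zip(xs,ys)],np.float32)
    r=cv2.minAreaRect(P*1000);print(n,len(P),r)
quad((310,450,195,340),.07,'box rim');quad((510,650,235,375),.018,'lid')
for n,c,ps in [('box',[(332,226),(415,214),(429,304),(345,320)],.07),('lid',[(529,271),(608,251),(633,337),(556,358)],.018)]:
    P=np.array([at(a,A,np.array(q)*s,ps)[:2] for q in c]);print(n,P.mean(0),P.tolist())
# balls: circle by brightness
for n,c,c2,z,r in [('b1',(176,266),(350,301),.027,.024),('b2',(273,319),(327,240),.027,.024),('big',(271,221),(274,269),.04,.033)]:
    o,d=ray(a,A,np.array(c)*s);o2,d2=ray(b,B,c2)
    t=np.linalg.lstsq(np.c_[d,-d2],o2-o,rcond=None)[0];print(n,at(a,A,np.array(c)*s,z),at(b,B,c2,z),o+d*t[0],o2+d2*t[1])
print('eraser',at(a,A,np.array((238,247))*s,.01),'handle',at(a,A,np.array((583,303))*s,.05))
print(R.from_rotvec(arm.observe()['ee_rot']).as_matrix(), arm.get_image('wrist')['mount'])
E
```

```text
box rim 942 ((512.6666259765625, 26.511276245117188), (161.40419006347656, 146.54115295410156), 7.6204752922058105)
lid 2957 ((445.9380798339844, -326.9816589355469), (159.32603454589844, 145.8565673828125), 14.613578796386719)
box [0.51196271 0.02469133] [[0.5810898210987419, 0.10511281560910685], [0.5993855095183532, -0.03563792765104752], [0.44580304988412706, -0.05578972557217362], [0.42157247700236444, 0.08508015066414781]]
lid [ 0.44541786 -0.32764874] [[0.5055705234938794, -0.23702994492997007], [0.5388957542828945, -0.37903897455356644], [0.3856215714190818, -0.415856194891517], [0.35158358847949495, -0.27866983637522147]]
b1 [0.52401925 0.38100288 0.027     ] [0.52767586 0.38384813 0.027     ] [0.52462661 0.3823019  0.02299869] [0.52495261 0.38196215 0.02293788]
b2 [0.42839323 0.21256452 0.027     ] [0.43233178 0.21820237 0.027     ] [0.42877449 0.21355697 0.0213978 ] [0.42792607 0.21440705 0.02149065]
big [0.59797318 0.21334736 0.04      ] [0.60218666 0.2182609  0.04      ] [0.59916379 0.21432512 0.03456451] [0.59903205 0.21444454 0.03455713]
eraser [0.55868546 0.27725507 0.01      ] handle [ 0.44442829 -0.32085363  0.05      ]
[[ 9.16036843e-01  4.01093597e-01 -6.54525378e-04]
 [ 4.01094112e-01 -9.16036076e-01  1.19188254e-03]
 [-1.21512406e-04 -1.35433459e-03 -9.99999076e-01]] [[ 7.96472912e-04 -9.64774146e-01 -2.63078339e-01  7.06031692e-02]
 [ 9.99999666e-01  8.16928645e-04  3.16293969e-05  5.30370044e-05]
 [ 1.84401006e-04 -2.63078276e-01  9.64774475e-01 -1.57860271e-01]
 [ 0.00000000e+00  0.00000000e+00  0.00000000e+00  1.00000000e+00]]
```

Call:
{"name": "drive_tool", "arguments": {"targets": [[0,0,-0.16,0.22,0.98,0,1],[0,0,-0.32,0.44,1.96,0,1],[0,0,-0.48,0.66,2.94,0,1],[0,0,-0.64,0.88,3.92,0,1],[0,0,-0.8,1.1,4.9,0,1]]}}

```text
clock: 0.65
position: [0.2947, -0.3748, 0.2266]
ee_rot: [-3.096, -0.535, 0.0]
force: [0.8, -0.4, -0.2]
width: 1.001
gripper_force: 0.0
```

Call:
{"name": "drive_tool", "arguments": {"targets": [[0,0,-0.16,0.22,0.98,0,1],[0,0,-0.32,0.44,1.96,0,1],[0,0,-0.48,0.66,2.94,0,1],[0,0,-0.64,0.88,3.92,0,1],[0,0,-0.8,1.1,4.9,0,1]]}}

```text
clock: 1.15
position: [0.3386, -0.1789, 0.2268]
ee_rot: [3.112, 0.427, 0.0]
force: [1.3, 0.2, 0.0]
width: 1.001
gripper_force: 0.0
```

Call:
{"name": "drive_tool", "arguments": {"targets": [[0,0,-0.16,0.22,0.98,0,1],[0,0,-0.32,0.44,1.96,0,1],[0,0,-0.48,0.66,2.94,0,1],[0,0,-0.64,0.88,3.92,0,1],[0,0,-0.8,1.1,4.9,0,1]]}}

```text
clock: 1.65
position: [0.3827, 0.017, 0.2268]
ee_rot: [3.125, 0.318, 0.001]
force: [0.7, -0.9, 0.1]
width: 1.0
gripper_force: 0.0
```

Call:
{"name": "drive_tool", "arguments": {"targets": [[0,0,-0.16,0.22,0.98,-0.3,1],[0,0,-0.32,0.44,1.96,-0.7,1],[0,0,-0.48,0.7,2.94,-1.1,1],[0,0,-0.64,0.95,3.92,-1.5,1],[0,0,-0.8,1.15,4.9,-1.9,1]]}}

```text
clock: 2.15
position: [0.4291, 0.2129, 0.1499]
ee_rot: [3.135, 0.207, 0.0]
force: [1.0, 0.0, 0.3]
width: 0.995
gripper_force: 0.0
```

Call:
{"name": "drive_tool", "arguments": {"targets": [[0,0,0,0,0,0,1],[0,0,0,0,0,0,1]]}}

```text
clock: 2.35
position: [0.428, 0.212, 0.1501]
ee_rot: [3.134, 0.213, -0.003]
force: [-0.4, -0.6, 1.1]
width: 1.003
gripper_force: 0.0
```

```bash
cat > look.py <<'E'
from h import *
import sys
w,W=snap('wrist',sys.argv[1]); s=arm.observe();print(s['position'],s['ee_rot'])
import pickle;pickle.dump((w,W),open('w.pkl','wb'))
for P in eval(sys.argv[2]): print(P,proj(w,W,P))
E
python3 look.py w1.png '[(.4287,.2135,.027),(.4287,.2135,.051)]'
```

```text
[0.42831559 0.21088522 0.15044857] [ 3.13367204e+00  2.10332246e-01 -1.77660314e-03]
(0.4287, 0.2135, 0.027) [[257.53313043 178.48387986]]
(0.4287, 0.2135, 0.051) [[257.39738874 185.19832181]]
```

View pics/w1.png

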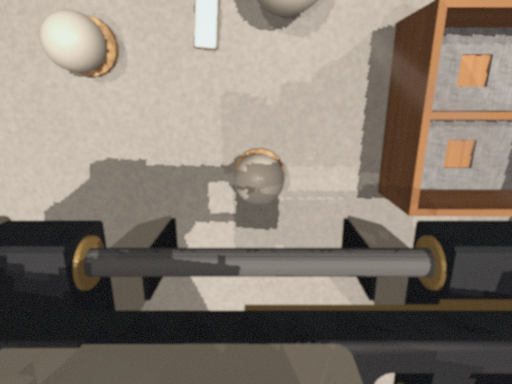

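The ball in the wrist view is at (258,178), as predicted, with box hollows at (460,153) and (475,71) and the second ball at (73,42).

```bash
python3 - <<'E'
from h import *
import pickle
w,W=pickle.load(open('w.pkl','rb'))
for n,uv,z in [('ball',(258,178),.027),('b1',(74,43),.027),('near',(460,153),.007),('far',(475,70.5),.007)]: print(n,at(w,W,uv,z))
E
```

```text
ball [0.42922424 0.21312842 0.027     ]
b1 [0.5237344  0.38180377 0.027     ]
near [0.47650757 0.01896128 0.007     ]
far [0.55219349 0.02885745 0.007     ]
```

Call:
{"name": "drive_tool", "arguments": {"targets": [[0,0,0,0,0.03,-0.7,1],[0,0,0,0,0.05,-1.4,1],[0,0,0,0,0.05,-2.1,1],[0,0,0,0,0.05,-2.8,1],[0,0,0,0,0.05,-3.2,1]]}}

```text
clock: 2.9
position: [0.4285, 0.211, 0.0216]
ee_rot: [3.133, 0.206, -0.001]
force: [-0.2, 0.1, 0.1]
width: 0.999
gripper_force: 0.0
```

Call:
{"name": "drive_tool", "arguments": {"targets": [[0,0,0,0,0,-0.15,1],[0,0,0,0,0,-0.25,1],[0,0,0,0,0,-0.25,1]]}}

```text
clock: 3.2
position: [0.4292, 0.213, 0.0133]
ee_rot: [3.135, 0.208, 0.001]
force: [0.1, 0.0, -0.3]
width: 0.999
gripper_force: 0.0
```

Call:
{"name": "drive_tool", "arguments": {"targets": [[0,0,0,0,0,0,0.6],[0,0,0,0,0,0,0.45],[0,0,0,0,0,0,0.45],[0,0,0,0,0,0,0.4],[0,0,0,0,0,0,0.4]], "force": 15}}

```text
clock: 3.7
position: [0.4288, 0.2135, 0.0129]
ee_rot: [-3.135, -0.21, -0.0]
force: [0.3, -0.8, 1.0]
width: 0.611
gripper_force: 0.0
```

Call:
{"name": "drive_tool", "arguments": {"targets": [[0,0,0,0,0,0,0.4],[0,0,0,0,0,0,0.4],[0,0,0,0,0,0,0.4]]}}

```text
clock: 4.0
position: [0.4288, 0.2131, 0.0128]
ee_rot: [3.134, 0.209, -0.0]
force: [0.6, -2.4, 3.7]
width: 0.511
gripper_force: 15.0
```

Call:
{"name": "drive_tool", "arguments": {"targets": [[0,0,0,0,0,0.15,0.4],[0,0,0,0,0,0.6,0.4],[0,0,0,0,0,1.3,0.4],[0,0,0,0,0,2.1,0.4],[0,0,0,0.1,-0.4,2.9,0.4]]}}

```text
clock: 4.5
position: [0.4317, 0.1997, 0.1302]
ee_rot: [-3.132, -0.215, 0.001]
force: [1.2, -0.2, -1.3]
width: 0.514
gripper_force: 15.0
```

```bash
python3 look.py w2.png '[(.4287,.2135,.027)]'; python3 - <<'E'
from cell import arm
s=arm.observe();print(s['width'],s['gripper_force'],s['force'],s['position'])
E
```

```text
[0.43479489 0.19690241 0.13434877] [-3.13357467 -0.21025488 -0.00775799]
(0.4287, 0.2135, 0.027) [[243.2272821  186.30385698]]
0.5132026923026496 14.999011605978012 [ 1.52991654 -2.75214674  3.27381536] [0.43479489 0.19690241 0.13434877]
```

View pics/w2.png

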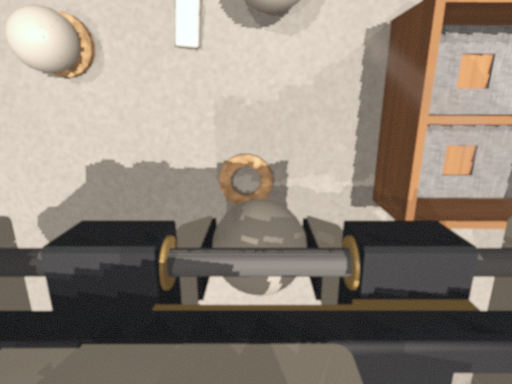

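The ball is held, at about (258,247); its empty rest is at (246,178), and the hollows are at (459,160) and (476,71).

```bash
python3 - <<'E'
from h import *
import pickle
w,W=pickle.load(open('w.pkl','rb'))
# wrist pose via commanded values (less noisy)
T=np.eye(4);T[:3,:3]=R.from_euler('z',7.6,degrees=True).as_matrix()@np.diag([1,-1,-1]);T[:3,3]=[.433,.197,.129];W=T@np.array(w['mount'])
for n,uv,z in [('near',(459,160),.006),('far',(476,71),.006),('rest',(246,179),.008),('held',(258.5,247),.143)]: print(n,at(w,W,uv,z))
g=w['pixels']
hsv=cv2.cvtColor(g,cv2.COLOR_RGB2HSV);m=((hsv[...,0]<18)&(hsv[...,1]>150)&(hsv[...,2]>150)).astype(np.uint8)
n,l,st,c=cv2.connectedComponentsWithStats(m)
for i in range(1,n):
    if 200<st[i,4]: print(st[i],c[i],at(w,W,c[i],.0065))
E
```

```text
near [0.47615444 0.01626506 0.006     ]
far [0.55300204 0.02527376 0.006     ]
rest [0.43249679 0.20918002 0.008     ]
held [0.43184391 0.19703301 0.143     ]
```

Call:
{"name": "drive_tool", "arguments": {"targets": [[0,0,0,0.2,-0.8,0,0.4],[0,0,0,0.45,-1.7,0,0.4],[0,0,0,0.7,-2.7,0,0.4],[0,0,0,0.9,-3.7,0,0.4],[0,0,0,1.05,-4.4,0,0.4]]}}

```text
clock: 5.05
position: [0.4747, 0.0187, 0.1287]
ee_rot: [3.134, 0.206, -0.0]
force: [0.2, -0.0, -2.0]
width: 0.515
gripper_force: 15.0
```

Call:
{"name": "drive_tool", "arguments": {"targets": [[0,0,0,0,0,0,0.4],[0,0,0,0,0,0,0.4],[0,0,0,0,0,0,0.4]]}}

```text
clock: 5.35
position: [0.4745, 0.0228, 0.1288]
ee_rot: [-3.134, -0.212, -0.0]
force: [0.7, 0.5, -1.0]
width: 0.513
gripper_force: 15.0
```

```bash
python3 look.py w3.png '[(.475,.020,.006),(.5515,.029,.006)]'
```

```text
[0.47448024 0.02294923 0.12882994] [-3.13376307e+00 -2.12834415e-01 -1.32827321e-04]
(0.475, 0.02, 0.006) [[262.08440584 179.54011647]]
(0.5515, 0.029, 0.006) [[263.95611899  94.10226403]]
```

View pics/w3.png

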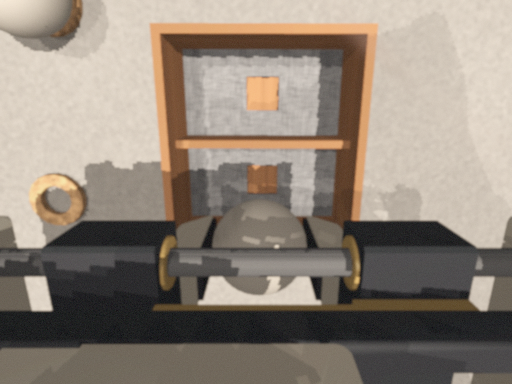

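Far hollow is at (263,93), near hollow at (262.5,179); the image is square with the box.

```bash
python3 - <<'E'
from h import *
import pickle
w,W=pickle.load(open('w.pkl','rb'))
T=np.eye(4);T[:3,:3]=R.from_euler('z',7.6,degrees=True).as_matrix()@np.diag([1,-1,-1]);T[:3,3]=[.475,.021,.129];W=T@np.array(w['mount'])
for n,uv,z in [('near',(262.5,179),.006),('far',(263,93.3),.006),('rest_a',(57,200),.008),('held',(258.5,247),.143),('backwall L',(154,29),.07),('R',(374,29),.07)]: print(n,at(w,W,uv,z))
E
```

```text
near [0.47605728 0.01781757 0.006     ]
far [0.55261734 0.02788218 0.006     ]
rest_a [0.43014472 0.20879796 0.008     ]
held [0.47384405 0.02103334 0.143     ]
backwall L [0.58068261 0.10307253 0.07      ]
R [ 0.59943708 -0.03672033  0.07      ]
```

Call:
{"name": "drive_tool", "arguments": {"targets": [[0,0,0,0.02,-0.04,-0.4,0.4],[0,0,0,0.03,-0.05,-1.0,0.4],[0,0,0,0.03,-0.05,-1.6,0.4],[0,0,0,0.03,-0.05,-2.2,0.4],[0,0,0,0.03,-0.05,-2.55,0.4]]}}

```text
clock: 5.9
position: [0.475, 0.0209, 0.0253]
ee_rot: [-3.134, -0.213, 0.002]
force: [0.0, 0.5, -2.0]
width: 0.509
gripper_force: 15.0
```

Call:
{"name": "drive_tool", "arguments": {"targets": [[0,0,0,0,0,-0.05,0.4],[0,0,0,0,0,-0.1,0.4],[0,0,0,0,0,-0.13,0.4],[0,0,0,0,0,-0.16,0.4]]}}

```text
clock: 6.3
position: [0.4765, 0.0197, 0.021]
ee_rot: [3.135, 0.21, 0.002]
force: [0.1, -0.0, -1.3]
width: 0.514
gripper_force: 15.0
```

Commanded z is about 0.0206; feel downward.

Call:
{"name": "drive_tool", "arguments": {"targets": [[0,0,0,0,0,-0.02,0.4],[0,0,0,0,0,-0.04,0.4],[0,0,0,0,0,-0.06,0.4]]}}

```text
clock: 6.6
position: [0.4761, 0.0194, 0.0181]
ee_rot: [3.135, 0.209, 0.001]
force: [0.3, -0.2, -1.8]
width: 0.519
gripper_force: 15.0
```

Call:
{"name": "drive_tool", "arguments": {"targets": [[0,0,0,0,0,-0.02,0.4],[0,0,0,0,0,-0.04,0.4]]}}

```text
clock: 6.8
position: [0.4759, 0.0194, 0.0163]
ee_rot: [3.135, 0.209, 0.0]
force: [-0.6, 0.1, -1.8]
width: 0.513
gripper_force: 15.0
```

Call:
{"name": "drive_tool", "arguments": {"targets": [[0,0,0,0,0,-0.02,0.4],[0,0,0,0,0,-0.03,0.4],[0,0,0,0,0,-0.03,0.4]]}}

```text
clock: 7.1
position: [0.4763, 0.0195, 0.0154]
ee_rot: [3.134, 0.209, 0.001]
force: [-1.4, -0.3, 4.4]
width: 0.515
gripper_force: 15.0
```

Call:
{"name": "drive_tool", "arguments": {"targets": [[0,0,0,0,0,0,0.53],[0,0,0,0,0,0,0.56],[0,0,0,0,0,0,0.62],[0,0,0,0,0,0,0.7],[0,0,0,0,0,0,0.72]]}}

```text
clock: 7.6
position: [0.4759, 0.0195, 0.0151]
ee_rot: [3.135, 0.21, -0.0]
force: [0.5, 0.3, 0.3]
width: 0.708
gripper_force: 0.0
```

Call:
{"name": "drive_tool", "arguments": {"targets": [[0,0,0,0,0,0.2,0.72],[0,0,0,0,0,0.8,0.72],[0,0,0,0,0,1.6,0.72],[0,0,0,0,0,2.5,0.75],[0,0,0,0,0,3.3,0.75]]}}

```text
clock: 8.1
position: [0.4758, 0.0197, 0.1493]
ee_rot: [-3.134, -0.21, -0.001]
force: [1.3, -0.2, -0.2]
width: 0.746
gripper_force: 0.0
```

Call:
{"name": "drive_tool", "arguments": {"targets": [[0,0,0,0.12,0.9,0,1],[0,0,0,0.24,1.8,0,1],[0,0,0,0.36,2.7,0,1],[0,0,0,0.48,3.6,0,1],[0,0,0,0.6,4.5,0,1]]}}

```text
clock: 8.6
position: [0.4999, 0.2009, 0.1478]
ee_rot: [-3.135, -0.209, -0.001]
force: [0.6, -0.5, -0.0]
width: 0.999
gripper_force: 0.0
```

Call:
{"name": "drive_tool", "arguments": {"targets": [[0,0,0,0.12,0.9,0,1],[0,0,0,0.24,1.8,0,1],[0,0,0,0.36,2.7,0,1],[0,0,0,0.48,3.6,0,1],[0,0,0,0.61,4.56,0,1]]}}

```text
clock: 9.1
position: [0.5243, 0.3829, 0.1477]
ee_rot: [3.134, 0.209, -0.0]
force: [0.3, 0.1, -0.8]
width: 0.999
gripper_force: 0.0
```

Call:
{"name": "drive_tool", "arguments": {"targets": [[0,0,0,0,0,0,1],[0,0,0,0,0,0,1],[0,0,0,0,0,0,1]]}}

```text
clock: 9.4
position: [0.5245, 0.3804, 0.1472]
ee_rot: [3.133, 0.208, -0.0]
force: [0.5, -0.4, 0.7]
width: 0.998
gripper_force: 0.0
```

```bash
python3 look.py w4.png '[(.5245,.3815,.027)]'; python3 - <<'E'
from h import *
a,A=snap('top');w=cv2.imread('pics/w4.png');cv2.imwrite('pics/c4.png',np.hstack([w[:,:420],cv2.resize(a['pixels'][100:260,100:260,::-1],(360,384))]))
E
```

```text
[0.52465855 0.38017253 0.14724923] [ 3.13353772e+00  2.07113741e-01 -2.78897090e-05]
(0.5245, 0.3815, 0.027) [[257.72100633 180.18448265]]
```

View pics/c4.png

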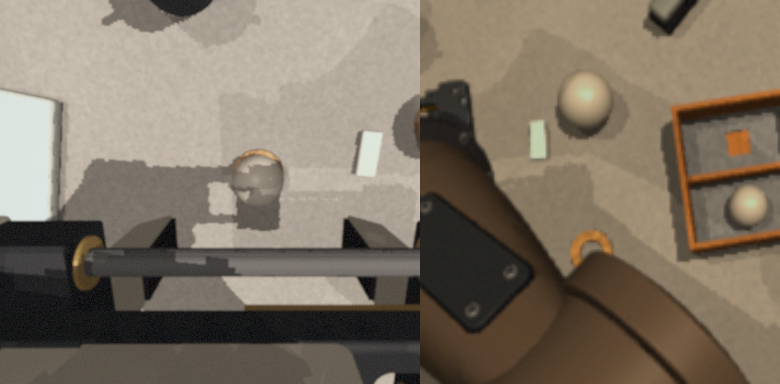

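The ball sits at (258,178) in the wrist view as predicted; the top view shows the first ball in the near well's hollow.

Call:
{"name": "drive_tool", "arguments": {"targets": [[0,0,0,0,0,-0.7,1],[0,0,0,0,0,-1.4,1],[0,0,0,0,0,-2.1,1],[0,0,0,0,0,-2.8,1],[0,0,0,0,0,-3.15,1]]}}

```text
clock: 10.0
position: [0.5238, 0.3796, 0.019]
ee_rot: [3.132, 0.207, -0.003]
force: [0.1, -0.8, 0.5]
width: 0.996
gripper_force: 0.0
```

Call:
{"name": "drive_tool", "arguments": {"targets": [[0,0,0,0,0,-0.12,0.9],[0,0,0,0,0,-0.21,0.7],[0,0,0,0,0,-0.21,0.6],[0,0,0,0,0,-0.21,0.5],[0,0,0,0,0,-0.21,0.4]]}}

```text
clock: 10.5
position: [0.5248, 0.3823, 0.0137]
ee_rot: [-3.134, -0.209, -0.002]
force: [-1.0, 0.9, -0.7]
width: 0.614
gripper_force: 0.0
```

Call:
{"name": "drive_tool", "arguments": {"targets": [[0,0,0,0,0,0,0.4],[0,0,0,0,0,0,0.4],[0,0,0,0,0,0,0.4],[0,0,0,0,0,0,0.4]]}}

```text
clock: 10.9
position: [0.5247, 0.3819, 0.0133]
ee_rot: [-3.135, -0.209, -0.001]
force: [-0.5, -2.5, 5.4]
width: 0.51
gripper_force: 15.0
```

Call:
{"name": "drive_tool", "arguments": {"targets": [[0,0,0,0,0,0.15,0.4],[0,0,0,0,0,0.6,0.4],[0,0,0,0,0,1.3,0.4],[0,0,0,0,0,2.1,0.4],[0,0,0,0.05,-0.4,3,0.4]]}}

```text
clock: 11.4
position: [0.5245, 0.3679, 0.1334]
ee_rot: [-3.133, -0.215, 0.003]
force: [1.3, -0.4, -1.3]
width: 0.51
gripper_force: 15.0
```

Call:
{"name": "drive_tool", "arguments": {"targets": [[0,0,0,0.07,-0.8,0,0.4],[0,0,0,0.14,-1.7,0,0.4],[0,0,0,0.21,-2.6,0,0.4],[0,0,0,0.28,-3.5,0,0.4],[0,0,0,0.35,-4.4,0,0.4]]}}

```text
clock: 11.9
position: [0.54, 0.1885, 0.1328]
ee_rot: [3.135, 0.21, -0.001]
force: [0.2, 0.5, -1.9]
width: 0.513
gripper_force: 15.0
```

Call:
{"name": "drive_tool", "arguments": {"targets": [[0,0,0,0.07,-0.9,0,0.4],[0,0,0,0.14,-1.8,0,0.4],[0,0,0,0.21,-2.7,0,0.4],[0,0,0,0.26,-3.5,0,0.4],[0,0,0,0.29,-4.01,0,0.4]]}}

```text
clock: 12.4
position: [0.5516, 0.0263, 0.1326]
ee_rot: [3.134, 0.205, -0.001]
force: [0.3, 0.7, -1.0]
width: 0.511
gripper_force: 15.0
```

Call:
{"name": "drive_tool", "arguments": {"targets": [[0,0,0,0,0,0,0.4],[0,0,0,0,0,0,0.4]]}}

```text
clock: 12.6
position: [0.5517, 0.0294, 0.1327]
ee_rot: [-3.134, -0.208, 0.0]
force: [-0.4, 0.4, -1.9]
width: 0.516
gripper_force: 15.0
```

```bash
python3 look.py w5.png '[(.5523,.0292,.006)]'
```

```text
[0.55173493 0.03038485 0.13283485] [-3.13382248e+00 -2.10362305e-01  2.92591719e-05]
(0.5523, 0.0292, 0.006) [[259.39309555 178.07343854]]
```

View pics/w5.png

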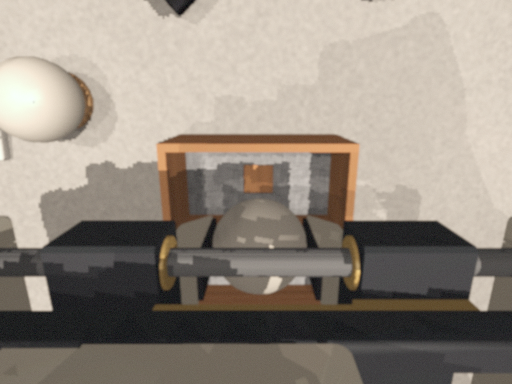

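The hollow is at (258,178), matching the prediction; lowering.

Call:
{"name": "drive_tool", "arguments": {"targets": [[0,0,0,0,0,-0.4,0.4],[0,0,0,0,0,-1.0,0.4],[0,0,0,0,0,-1.7,0.4],[0,0,0,0,0,-2.3,0.4],[0,0,0,0,0,-2.65,0.4]]}}

```text
clock: 13.15
position: [0.5509, 0.031, 0.0251]
ee_rot: [-3.134, -0.213, 0.003]
force: [-0.6, 0.5, -1.0]
width: 0.515
gripper_force: 15.0
```

Call:
{"name": "drive_tool", "arguments": {"targets": [[0,0,0,0,0,-0.05,0.4],[0,0,0,0,0,-0.1,0.4],[0,0,0,0,0,-0.15,0.4],[0,0,0,0,0,-0.18,0.4],[0,0,0,0,0,-0.21,0.4]]}}

```text
clock: 13.65
position: [0.5524, 0.0295, 0.0189]
ee_rot: [3.135, 0.209, 0.002]
force: [-0.2, -0.0, -2.0]
width: 0.515
gripper_force: 15.0
```

Call:
{"name": "drive_tool", "arguments": {"targets": [[0,0,0,0,0,-0.02,0.4],[0,0,0,0,0,-0.04,0.4],[0,0,0,0,0,-0.04,0.4]]}}

```text
clock: 13.95
position: [0.5519, 0.0294, 0.0167]
ee_rot: [3.135, 0.209, 0.0]
force: [-0.5, -0.2, -1.6]
width: 0.514
gripper_force: 15.0
```

Call:
{"name": "drive_tool", "arguments": {"targets": [[0,0,0,0,0,-0.02,0.4],[0,0,0,0,0,-0.03,0.4],[0,0,0,0,0,-0.03,0.4]]}}

```text
clock: 14.25
position: [0.5524, 0.0295, 0.016]
ee_rot: [3.134, 0.21, 0.001]
force: [-1.4, -0.7, 4.2]
width: 0.512
gripper_force: 15.0
```

Call:
{"name": "drive_tool", "arguments": {"targets": [[0,0,0,0,0,0,0.53],[0,0,0,0,0,0,0.56],[0,0,0,0,0,0,0.62],[0,0,0,0,0,0,0.7],[0,0,0,0,0,0,0.72]]}}

```text
clock: 14.75
position: [0.5518, 0.0295, 0.0154]
ee_rot: [3.135, 0.21, -0.0]
force: [-0.1, 0.7, -0.6]
width: 0.708
gripper_force: 0.0
```

Call:
{"name": "drive_tool", "arguments": {"targets": [[0,0,0,0,0,0.2,0.72],[0,0,0,0,0,0.8,0.72],[0,0,0,0,0,1.6,0.72],[0,0,0,0,0,2.5,0.75],[0,0,0,0,0,3.3,0.75]]}}

```text
clock: 15.25
position: [0.5519, 0.0297, 0.1497]
ee_rot: [-3.134, -0.21, -0.001]
force: [0.1, -0.3, -0.0]
width: 0.75
gripper_force: 0.0
```

Call:
{"name": "drive_tool", "arguments": {"targets": [[0,0,0.14,-0.27,-0.9,0,0.7],[0,0,0.28,-0.54,-1.8,0,0.7],[0,0,0.42,-0.81,-2.7,0,0.7],[0,0,0.56,-1.08,-3.6,0,0.7],[0,0,0.7,-1.35,-4.5,0,0.7]]}}

```text
clock: 15.75
position: [0.4974, -0.1518, 0.1483]
ee_rot: [3.126, 0.306, 0.001]
force: [-0.2, -0.6, -0.1]
width: 0.702
gripper_force: 0.0
```

Call:
{"name": "drive_tool", "arguments": {"targets": [[0,0,0.14,-0.27,-0.9,0,0.7],[0,0,0.28,-0.54,-1.8,0,0.7],[0,0,0.42,-0.81,-2.7,0,0.7],[0,0,0.56,-1.08,-3.6,0,0.7],[0,0,0.7,-1.31,-4.41,0,0.7]]}}

```text
clock: 16.25
position: [0.4446, -0.3288, 0.1482]
ee_rot: [3.115, 0.4, 0.0]
force: [-0.0, 0.1, -0.4]
width: 0.699
gripper_force: 0.0
```

Call:
{"name": "drive_tool", "arguments": {"targets": [[0,0,0,0,0,0,0.7],[0,0,0,0,0,0,0.7],[0,0,0,0,0,0,0.7]]}}

```text
clock: 16.55
position: [0.446, -0.3256, 0.1479]
ee_rot: [-3.115, -0.402, -0.001]
force: [0.8, -0.1, -0.0]
width: 0.701
gripper_force: 0.0
```

```bash
python3 look.py w6.png '[(.4459,-.327,.05)]'; python3 - <<'E'
from h import *
a,A=snap('top');w=cv2.imread('pics/w6.png');cv2.imwrite('pics/c6.png',np.hstack([w,cv2.resize(a['pixels'][120:220,190:290,::-1],(280,384))]))
E
```

```text
[ 0.4461568  -0.32547783  0.14787   ] [-3.11522886e+00 -4.03502970e-01 -8.37401268e-04]
(0.4459, -0.327, 0.05) [[260.52245215 187.3575924 ]]
```

View pics/c6.png

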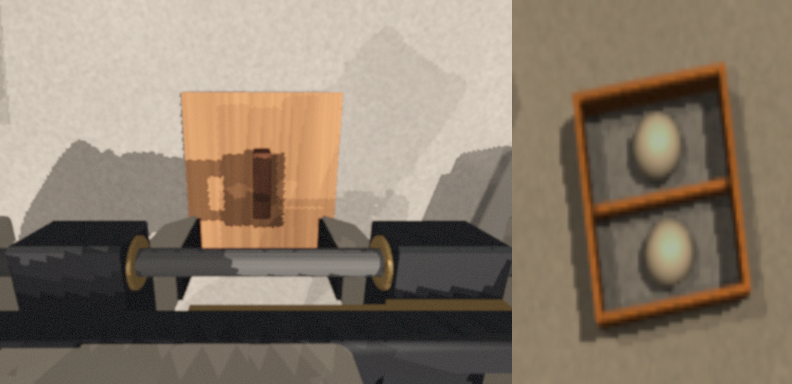

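Both balls sit in their wells. The lid handle's top is centred at (261,187) against a prediction of (260.5,187), and the lid is square to the view. Going down to grip.

Call:
{"name": "drive_tool", "arguments": {"targets": [[0,0,0,0,0,-0.6,0.7],[0,0,0,0,0,-1.3,0.7],[0,0,0,0,0,-2.0,0.7],[0,0,0,0,0,-2.6,0.7],[0,0,0,0,0,-2.95,0.6]]}}

```text
clock: 17.15
position: [0.4452, -0.3255, 0.028]
ee_rot: [-3.114, -0.403, 0.002]
force: [-0.0, 0.9, 0.2]
width: 0.655
gripper_force: 0.0
```

Call:
{"name": "drive_tool", "arguments": {"targets": [[0,0,0,0,0,-0.1,0.5],[0,0,0,0,0,-0.15,0.4],[0,0,0,0,0,-0.15,0.3],[0,0,0,0,0,-0.15,0.2],[0,0,0,0,0,-0.15,0.1]], "force": 30}}

```text
clock: 17.65
position: [0.446, -0.3272, 0.0244]
ee_rot: [3.115, 0.4, 0.002]
force: [-0.2, -0.0, 0.2]
width: 0.227
gripper_force: 0.0
```

Call:
{"name": "drive_tool", "arguments": {"targets": [[0,0,0,0,0,0,0.1],[0,0,0,0,0,0,0.1],[0,0,0,0,0,0,0.1],[0,0,0,0,0,0,0.1],[0,0,0,0,0,0,0.1]]}}

```text
clock: 18.15
position: [0.4459, -0.3273, 0.0242]
ee_rot: [3.115, 0.4, 0.001]
force: [-0.4, 0.0, 5.8]
width: 0.17
gripper_force: 30.0
```

Call:
{"name": "drive_tool", "arguments": {"targets": [[0,0,0,0,0,0.1,0.1],[0,0,0,0,0,0.5,0.1],[0,0,0,0,0,1.2,0.1],[0,0,0,0,0,2.0,0.1],[0,0,0,0,0,2.75,0.1]]}}

```text
clock: 18.65
position: [0.4451, -0.3266, 0.1346]
ee_rot: [-3.115, -0.401, 0.001]
force: [0.6, -0.4, -2.2]
width: 0.173
gripper_force: 30.0
```

Call:
{"name": "drive_tool", "arguments": {"targets": [[0,0,-0.1,0.12,0.6,0,0.1],[0,0,-0.25,0.28,1.4,0,0.1],[0,0,-0.4,0.45,2.3,0,0.1],[0,0,-0.55,0.62,3.2,0,0.1],[0,0,-0.7,0.8,4.1,0,0.1]]}}

```text
clock: 19.15
position: [0.4771, -0.1616, 0.1335]
ee_rot: [-3.127, -0.304, 0.001]
force: [0.2, 0.2, -2.1]
width: 0.17
gripper_force: 30.0
```

Call:
{"name": "drive_tool", "arguments": {"targets": [[0,0,-0.15,0.18,0.9,0,0.1],[0,0,-0.3,0.36,1.8,0,0.1],[0,0,-0.45,0.54,2.8,0,0.1],[0,0,-0.6,0.72,3.8,0,0.1],[0,0,-0.7,0.85,4.5,0,0.1]]}}

```text
clock: 19.65
position: [0.5113, 0.0202, 0.1337]
ee_rot: [-3.133, -0.212, -0.0]
force: [-0.3, 0.5, -2.4]
width: 0.17
gripper_force: 30.0
```

Call:
{"name": "drive_tool", "arguments": {"targets": [[0,0,0,0.04,0.19,0,0.1],[0,0,0,0.04,0.19,0,0.1],[0,0,0,0.04,0.19,0,0.1]]}}

```text
clock: 19.95
position: [0.5127, 0.0233, 0.1333]
ee_rot: [3.134, 0.208, -0.002]
force: [0.1, -0.4, -2.4]
width: 0.172
gripper_force: 30.0
```

```bash
cat > both.py <<'E'
from h import *
import sys
w,W=snap('wrist');b,B=snap('scene')
cv2.imwrite('pics/'+sys.argv[1],np.hstack([w['pixels'][60:,100:420,::-1],cv2.resize(b['pixels'][150:270,180:330,::-1],(405,324))]))
s=arm.observe();print(s['position'],s['ee_rot'],s['width'],s['force'])
import pickle;pickle.dump((w,W,b,B),open('lid.pkl','wb'))
E
python3 both.py l1.png
```

```text
[0.51277136 0.02282468 0.13333546] [ 3.13393664e+00  2.05931933e-01 -1.21174348e-03] 0.17227079771759699 [ 0.25123003  0.75684745 -1.68880496]
```

View pics/l1.png

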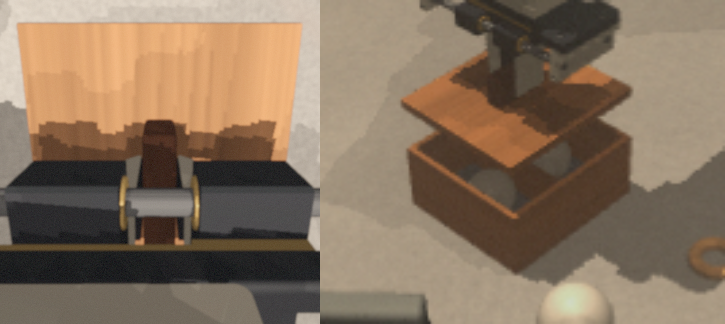

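```bash
python3 - <<'E'
from h import *
import pickle
w,W,b,B=pickle.load(open('lid.pkl','rb'))
f=lambda p:(180+(p[0]-320)/2.7-.3,150+p[1]/2.7-.3)
L=[at(b,B,f(p),z)[:2] for p,z in [((402,104),.1265),((513,166),.1165),((632,86),.1265)]]
X=[at(b,B,f(p),.07)[:2] for p in [(408,148),(517,219),(630,137)]]
Rm=R.from_euler('z',7.6,degrees=True).as_matrix()[:2,:2]
for l,x in zip(L,X): print(l,x,'lid-box in box axes mm',((l-x)@Rm*1000).round(1))
for c,z,n in [((.5135,.0245),.1265,'lid'),((.5135,.0245),.07,'box')]:
    P=[np.r_[np.array(c)+Rm@np.array(q),z] for q in [(.08,-.073),(.08,.073),(-.08,.073)]]
    print(n,[((p[0]-180+.3)*2.7+320,(p[1]-150+.3)*2.7) for p in proj(b,B,P)])
E
```

```text
[ 0.60483844 -0.02891322] [ 0.60162805 -0.03280702] lid-box in box axes mm [3.7 3.4]
[0.57227187 0.09749554] [0.58133203 0.1127992 ] lid-box in box axes mm [-11. -14.]
[0.42289543 0.08525216] [0.42684864 0.08936511] lid-box in box axes mm [-4.5 -3.6]
lid [(np.float64(399.29059039780594), np.float64(98.84718508673356)), (np.float64(509.516192960166), np.float64(168.01243157721507)), (np.float64(631.4133685442424), np.float64(87.16224388959117))]
box [(np.float64(404.7425893145124), np.float64(146.07072864303117)), (np.float64(511.7182834884527), np.float64(216.70177427409934)), (np.float64(629.6506553653346), np.float64(134.51185250366527))]
```

Lid-versus-box corner differences average near zero, well inside the 4 mm play. Lowering.

Call:
{"name": "drive_tool", "arguments": {"targets": [[0,0,0,0,0,-0.2,0.1],[0,0,0,0,0,-0.5,0.1],[0,0,0,0,0,-0.75,0.1],[0,0,0,0,0,-0.9,0.1]]}}

```text
clock: 20.45
position: [0.5123, 0.0243, 0.0959]
ee_rot: [3.135, 0.209, -0.003]
force: [1.0, -0.3, -1.0]
width: 0.175
gripper_force: 30.0
```

Call:
{"name": "drive_tool", "arguments": {"targets": [[0,0,0,0,0,-0.04,0.1],[0,0,0,0,0,-0.08,0.1],[0,0,0,0,0,-0.12,0.1],[0,0,0,0,0,-0.16,0.1]]}}

```text
clock: 20.85
position: [0.5134, 0.0248, 0.0913]
ee_rot: [3.135, 0.209, 0.001]
force: [-0.5, 0.5, -2.1]
width: 0.168
gripper_force: 30.0
```

No contact while below rim level, so the lip is entering.

Call:
{"name": "drive_tool", "arguments": {"targets": [[0,0,0,0,0,-0.04,0.1],[0,0,0,0,0,-0.08,0.1],[0,0,0,0,0,-0.1,0.1]]}}

```text
clock: 21.15
position: [0.5131, 0.0247, 0.087]
ee_rot: [3.135, 0.21, -0.0]
force: [-0.1, -0.6, -2.3]
width: 0.172
gripper_force: 30.0
```

Call:
{"name": "drive_tool", "arguments": {"targets": [[0,0,0,0,0,-0.02,0.1],[0,0,0,0,0,-0.03,0.1]]}}

```text
clock: 21.35
position: [0.5131, 0.0247, 0.0862]
ee_rot: [3.134, 0.21, 0.0]
force: [-2.5, -0.8, 6.6]
width: 0.172
gripper_force: 30.0
```

Contact at the seated height (expected 0.086). Release and retreat.

Call:
{"name": "drive_tool", "arguments": {"targets": [[0,0,0,0,0,0,0.2],[0,0,0,0,0,0,0.3],[0,0,0,0,0,0,0.4],[0,0,0,0,0,0,0.4]]}}

```text
clock: 21.75
position: [0.5132, 0.0247, 0.086]
ee_rot: [3.135, 0.209, 0.0]
force: [-0.3, -0.9, 0.8]
width: 0.386
gripper_force: 0.0
```

Call:
{"name": "drive_tool", "arguments": {"targets": [[0,0,0,0,0,0.2,0.4],[0,0,0,0,0,0.8,0.4],[0,0,0,0,0,1.6,0.4],[0,0,0,0,0,2.4,0.4],[0,0,0,-0.6,0,3,0.4]]}}

```text
clock: 22.25
position: [0.4915, 0.025, 0.2085]
ee_rot: [-3.134, -0.209, -0.006]
force: [-0.4, -0.5, 0.8]
width: 0.402
gripper_force: 0.0
```

```bash
python3 both.py l2.png
```

```text
[0.48887712 0.02543165 0.20942942] [3.13379682 0.21083696 0.00676169] 0.40020658022812616 [ 0.55458492 -0.52853714 -0.46833232]
```

View pics/l2.png

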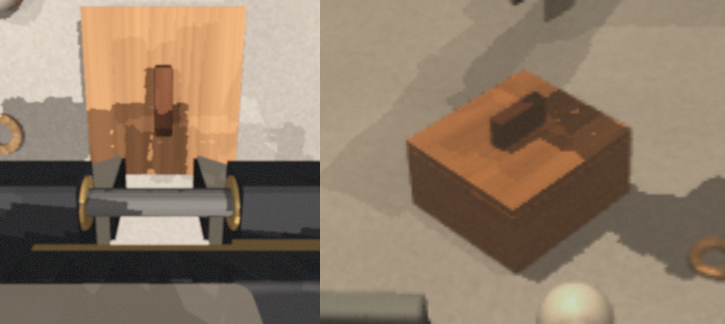

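The lid sits square and fully down on the box (scene crop corners about (408,143), (517,212) and (630,130), flush with the walls). Settling the arm and signing off.

Call:
{"name": "drive_tool", "arguments": {"targets": [[0,0,0,0,0,0,0.4],[0,0,0,0,0,0,0.4],[0,0,0,0,0,0,0.4]]}}

```text
clock: 22.65
position: [0.489, 0.0245, 0.205]
ee_rot: [-3.134, -0.209, 0.002]
force: [0.5, -0.2, 0.3]
width: 0.402
gripper_force: 0.0
```

```bash
python3 -c "
from cell import arm
print(arm.sign_off())"
```

```text
the job is handed in; nothing more can be done
None
```

Both small balls were lowered into their wells, the lid looks square and fully down in the last picture, the bystanders were not touched, and the job was handed in at about 23 s (no verdict was returned).

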